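# Press a new top piece onto a block heel with locking C-clamp pliers

### The job

Slide the open jaws of the locking pliers over the brown heel that lies before the wooden stop, rubber top piece to the moving jaw, and push until the heel sits firmly, but gently, between the stop and their throat, fully home; then squeeze the handles together until the pliers go over centre and lock by themselves, pressing the top piece home. Let go and leave them locked for at least two seconds so that the cement grips, then press the brass release lever into its handle so that they spring open, and leave the pliers lying open on the bench. Push, squeeze and press no harder than the parts need (the grip at its gentle end), and do not disturb the other things on the bench.

Things in the scene. Friction and masses are not known exactly. Their poses are not given: they have to be found in the camera images.
- pliers: Locking C-clamp pliers, 230 mm long, 0.5 kg, loose, lying flat, 0-24 mm high. Origin: on the bench under the jaw pivot. +x to the jaws, +y the fixed (upper) handle side. Steel pivot frame x -11 to 29, y -17 to 17 mm: flat sides 34 mm apart, to take and slide them by (at x = 0). Its front x = 29 is the throat the heel comes home against. Adjusting screw is already set for this heel.
- fixed_pad (a point): Centre of the fixed jaw's pad face (disc 24 mm across, 12 mm above the bench), at (54, 18) mm in the pliers' frame. Open, the pads are 47.5 mm apart.
- moving_pad (a point): Centre of the moving jaw's pad face: open at (49, -29) mm, locked on the heel at (53, -21.5) mm in the pliers' frame; it bears on the rubber top piece.
- upper_handle (a point): On the middle line of the fixed blue handle (14 mm thick in y, x -54 to -112), at (-88, 11) mm in the pliers' frame; its outer side is y = 18.5. The knurled screw knob behind it ends at x = -132.
- lower_handle (a point): On the moving blue handle (12.5 mm thick, 24 mm tall, to x = -158), 6 mm inside its outer face: open at (-89, -44), locked at (-95, -20) mm in the pliers' frame; open it splays 23 degrees from the fixed one, locked it is parallel. Outer spread of both at x = -90: 69 mm open, 45 mm locked. As a gripper closes evenly on them, pliers and heel shift about 10 mm sideways; that is fine.
- handle (a joint): Squeeze of the moving handle on its jaw, rad: 0 sprung open; the pads meet the heel near 0.2; about 0.53 locked on the heel. The squeeze needed at x = -90 rises to 12 N at 0.25, falls again, and vanishes as the handle goes over centre; then it meets its stop, and more only strains the pliers.
- toggle_link (a joint): Angle of the dark toggle link between the handles, rad: 0 open, dead centre about 0.55, over centre against its stop at 0.65: then the pliers are locked and stay so when let go.
- release_lever: Brass release lever on the inner side of the moving handle; origin at its hinge in the handle. Its raised tail lies beyond the knob; pressing the tail some 4 to 8 mm into the handle (about 5 N, then easier) breaks the lock: the moving handle springs outward, 45 mm at its tail, and the jaws open.
- lever_tail (a point): Inner face (towards +y) of the lever's tail, 18 mm tall, centre 12 mm above the bench: locked at (-155, 3) mm in the pliers' frame.
- handle_tail (a point): Outer face of the moving handle behind the lever's tail: locked at (-154, -26) mm in the pliers' frame, 29 mm from lever_tail. A pinch on these two faces presses the lever.
- heel: Brown stacked block heel lying on its side, loose, 0.11 kg; origin under its middle. x -23 (round back, faces the pliers) to 23 mm (flat breast, faces the stop), 30 mm tall; body y -14 to 20 mm, then the black 6 mm rubber top piece on the -y side. 40 mm over all with the top piece home. Home in the throat its middle is at x = 52 in the pliers' frame, and its x lies along theirs.
- top_piece (a joint): How far the rubber top piece stands proud of the heel, m: starts about 0.0014 to 0.0023 (its dowel pin is a tight fit, 8 N), 0 is fully home.
- stop: Bench stop: plywood base screwed to the bench with an adjustable wooden fence bar (170 mm long along y, 24 thick, 41 high) clamped in front. Origin at the bench, +x into the stop. The fence is set by hand: its front face is anywhere from x = 0 to -20 mm, not measured, so feel for it. The heel lies 9 to 37 mm in front of it and slides easily (about 1 N) until it backs onto it.
- hammer: Cobbler's hammer, a bystander.
- awl: Awl with a wooden grip, a bystander.
- thread_spool: Spool of pale thread, 70 mm high, a bystander.
- cement_tin: Yellow tin, 110 mm high, a bystander.
- spare_heel: Spare brown heel block, 32 mm high, not for this job, a bystander.
- shoe_last: Yellow plastic shoe last, 250 mm long, a bystander.

How it is judged:
On the way, in this order (a step that is already met when the one before it is completed fails the run):
1. the heel is pushed home: backed firmly onto the stop (over 1.5 N) by the throat of the pliers (its middle within 3.5 mm of its home in the throat), jaws still open (handle under 0.1 rad) (contact force between heel and stop above 1.5 N and value of joint handle below 0.1 rad and x of heel in the frame of pliers between 0.046 and 0.0555 m), for 0.05 s.
2. the pliers stay locked by themselves, untouched, for 2 s, on a heel that is home in their throat (within about 3 mm), its top piece pressed home (under 0.6 mm proud) (value of joint toggle_link above 0.62 rad and value of joint top_piece below 0.0006 m and x of heel in the frame of pliers between 0.046 and 0.0555 m and contact force between the fingers and pliers below 0.3 N), for 2 s.
3. the release lever is pressed by the fingers while the pliers are still locked (value of joint toggle_link above 0.58 rad and contact force between the fingers and release_lever above 1 N).
At the end, for the whole second after the job is handed in: The pliers lie flat and still on the bench, sprung open (handle joint under 0.06 rad); the top piece is home (under 0.6 mm proud); the heel lies flat on its side on the bench, its middle less than 120 mm in front of the stop's origin (value of joint handle below 0.06 rad and value of joint top_piece below 0.0006 m and x of heel in the frame of stop above -0.12 m and angle between heel's own z axis and vertical below 0.1 rad and height (world z) of each of heel, pliers below 0.006 m and angle between pliers's own z axis and vertical below 0.06 rad and linear speed of each of pliers, heel below 0.02 m/s); the robot touches nothing.
It fails at once if the pliers squeezed with more than 45 N from each side (contact force between the fingers and pliers above 90 N).
It fails at once if the release lever forced with more than 35 N (contact force between the fingers and release_lever above 35 N).
It fails at once if the heel rammed against the stop with more than 20 N (contact force between heel and stop above 20 N).
It fails at once if a bystander pushed more than 20 mm (distance of any of hammer, awl, thread_spool, cement_tin, spare_heel, shoe_last from where it was at the start of the episode above 0.02 m).
It also fails if it takes over 67 s, if anything falls off the work surface, if the arm or the gripper's body presses on something with over 40 N, if the wrist force passes 120 N, or if a joint passes its speed limit or range.

### The arm

A 7-joint arm with a two-finger parallel gripper is mounted at the origin on the work surface. World frame = base frame: x ahead of the robot, y to its left, z up, the work surface at z = 0. Lengths are in m, angles in rad, forces in N, time in s.
With the tool pointing down it reaches from about 0.4 to 0.925 m from the base axis. Payload 5.6 kg.
Tool frame: the origin (TCP) lies on the centre line of the jaws, within the pads' length; the fingertips stand 17 mm ahead of it and the grasp point (between the pads) lies 2 mm behind it; z points along the fingers, y is the line along which they close (so a half turn about z gives the same grasp; the last joint's range is limited). The gripper opens to 85 mm and grips with 20 to 120 N. Pads are 22 mm wide; open, the fingers measure 114 mm over their backs; the gripper's body (76 mm by 85 mm) begins 54 mm behind the grasp point. The pads swing forward as they close: fully open they stand 13 mm farther back than shut.
Start: joints at [1.299, 0.468, -0.012, 1.603, 0.006, 1.071, -0.056], TCP at [0.147, -0.633, 0.248] pointing down, gripper open.
Joint ranges: [-2.53, 2.53], [-0.31, 2.02], [-1.57, 1.55], [0.28, 2.44], [-1.29, 4.43], [0.15, 1.84], [-2.92, 2.92]. Speed limits (rad/s): [2.57, 2.57, 3.14, 3.14, 3.14, 3.14, 3.14].

### API

Orientations are given as a 3x3 rotation matrix whose columns are the frame's x, y, z axes.
In Python, from cell import bot gives the robot as it stands.
- The arm moves only by the shell command python3 -m pendant 'ROWS' [FORCE]. ROWS is text: rows parted by semicolons, each of 5 numbers parted by spaces: the opening, from 0 (shut) to 1 (fully open), then the shift along the tool's x, y, z in m, then the turn about the tool's z in rad. A call has exactly 5 rows; each row shifts and turns the commanded pose from where the row before left it, along the tool's axes as they then stand; what a row does not reach is not made up. A row lasts 1/10 s, in which the tool goes at most 50 mm and 8.59 degrees, less where a joint would pass 70% of its speed; a pose out of reach is approached as far as the arm can. A call is refused whole if a number of a shift passes 0.05 or a number of a turn 0.15, either way. A call with a gripper value outside its range is refused whole. The fingers move at their own pace and stop on an object; FORCE is the grip in N (left out, the last holds). Time passes only in rows, so rows that do not move let the fingers close, or fill a call up. It gives the time, the measured TCP pose, the force, the opening and the grip force at its end, in the units of the state.
- bot.read_state(): the state, without advancing time (a new reading comes with each control period).
- bot.read_camera(name): name is "side" or "top"; returns a dict with "image" (384x512x3 uint8, red, green, blue), "range_z" (384x512 float32, m along the optical axis (not along the pixel's ray), 0 where there is no reading), "fov_y" (degrees; the focal length in pixels is half the picture's height over the tangent of half this angle, whatever the lens; pixels are square), "cx", "cy" (the principal point, pixels), "k1" (the pictures are not rectified: a ray, as slopes to the right and down, at radius r is drawn at 1 + k1 r^2 times it, then the intrinsics apply), "T" (4x4, takes a point from camera to world coordinates). Camera axes: x right, y down, z forward; pixel columns grow to the right and rows downward; lengths in m; the calibration is good to about 2 mm. A picture is of the moment at which its call begins.
- bot.close_job(): hands the job in; it is judged then, once.
The state is a dict: "clock": time; "qpos": joint angles; "joint_velocities": joint speeds; "tau": joint torques, N m; "tcp_pos": TCP position; "eef_rot": TCP orientation; "contact_force": force on the tool from outside, world axes, zero at the start; "torque": the same for the moment, N m; "finger_gap": finger opening in m; "finger_force": force on a finger pad.
Only numpy, scipy, OpenCV 4.12 (cv2) and the standard library are available. Lean on these libraries where they do the work, as an engineer would, in place of code of your own. Each camera call takes 0.05 s, during which the arm holds its last target. There are 200 camera calls.

## Working session

There is one attempt and no reset: what is moved stays moved. The work goes in short steps, Python scripts to look and compute and a shell command to move; the robot and the scene stay as the last step left them, time stands still between calls to the robot, and variables do not carry over. Pictures are saved under pics/ and viewed, at most 10 in all, crops included, and the job is handed in when it is done.

```bash
mkdir -p pics; ls; cat > h.py <<'E'
import numpy as np, cv2
from cell import bot
def ray(c,u,v):
    f=c["image"].shape[0]/2/np.tan(np.radians(c["fov_y"])/2)
    K=np.array([[f,0,c["cx"]],[0,f,c["cy"]],[0,0,1.]])
    p=cv2.undistortPoints(np.array([[[u,v]]],float),K,np.array([c["k1"],0,0,0.]))[0,0]
    return np.array([p[0],p[1],1.])
def onz(c,u,v,z):
    d=c["T"][:3,:3]@ray(c,u,v); o=c["T"][:3,3]
    return o+d*(z-o[2])/d[2]
def snap(n,fn):
    c=bot.read_camera(n); cv2.imwrite("pics/"+fn,c["image"][:,:,::-1]); np.save("pics/"+fn[:-4]+".npy",c,allow_pickle=True); return c
E
python3 - <<'E'
from h import *
for n in("top","side"):
    c=snap(n,n+"0.png"); print(n,c["fov_y"],c["k1"],c["T"].round(3).tolist())
s=bot.read_state(); print(s["clock"],s["eef_rot"],s["finger_gap"])
E
```

```text
pics
top 42.450229775254726 0.006470122016571076 [[0.016, -0.988, 0.153, 0.373], [-1.0, -0.014, 0.009, -0.058], [-0.006, -0.153, -0.988, 1.322], [0.0, 0.0, 0.0, 1.0]]
side 55.92009815150655 -0.11377777426073837 [[-0.997, -0.067, 0.047, 0.512], [-0.08, 0.681, -0.728, 0.705], [0.017, -0.73, -0.684, 0.768], [0.0, 0.0, 0.0, 1.0]]
0.1 [[ 9.73958309e-01  2.26726705e-01 -4.62567195e-04]
 [ 2.26727156e-01 -9.73957068e-01  1.55794337e-03]
 [-9.72932226e-05 -1.62224843e-03 -9.99998679e-01]] 0.08537853068114654
```

View pics/top0.png

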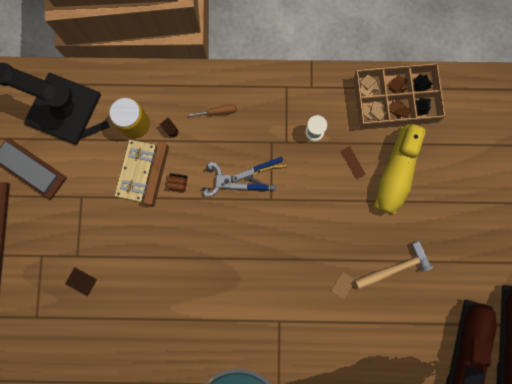

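View pics/side0.png

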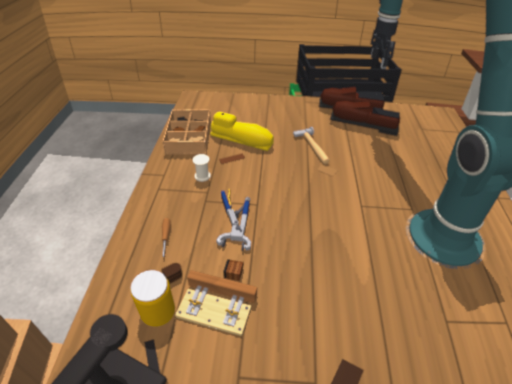

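```bash
python3 - <<'E'
from h import *
a=cv2.imread("pics/top0.png")[130:215,110:300]; b=cv2.imread("pics/side0.png")[180:340,170:270]
cv2.imwrite("pics/c1.png",cv2.resize(a,None,fx=4.2,fy=4.2,interpolation=cv2.INTER_CUBIC))
cv2.imwrite("pics/c2.png",cv2.resize(b,None,fx=3.7,fy=3.7,interpolation=cv2.INTER_CUBIC))
for n in("top","side"):
    c=np.load(f"pics/{n}0.npy",allow_pickle=True).item()
    h=cv2.cvtColor(c["image"],cv2.COLOR_RGB2HSV); 
    m=cv2.inRange(h,(105,120,40),(125,255,255))
    k,l,s,ce=cv2.connectedComponentsWithStats(m)
    for i in range(1,k):
        if s[i,4]>15: print(n,s[i],ce[i].round(1),onz(c,*ce[i],0.024 if n=="top" else .02).round(4))
E
```

```text
top [254 158  28  12  99] [268.  163.4] [ 0.6481 -0.0682  0.024 ]
top [248 184  20   6 100] [257.4 186.9] [ 0.584  -0.0408  0.024 ]
side [222 192   8  17  55] [224.9 200.3] [ 0.6504 -0.0677  0.02  ]
side [243 201   6  13  50] [245.5 207. ] [ 0.5863 -0.0456  0.02  ]
```

View pics/c1.png

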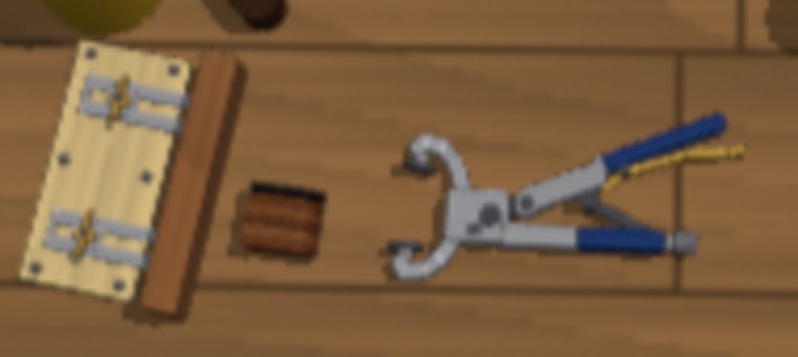

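View pics/c2.png

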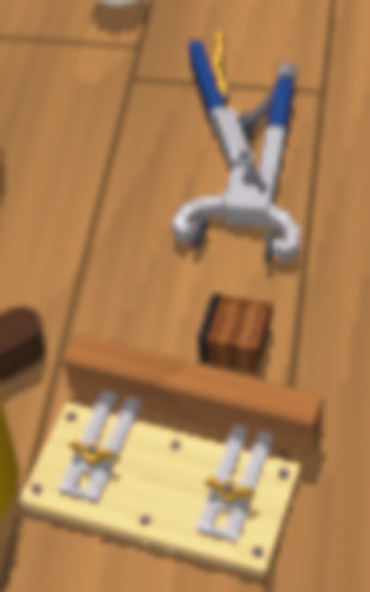

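```bash
cat >> h.py <<'E'
def cloud(c):
    H,W=c["range_z"].shape; f=H/2/np.tan(np.radians(c["fov_y"])/2)
    K=np.array([[f,0,c["cx"]],[0,f,c["cy"]],[0,0,1.]])
    uv=np.stack(np.meshgrid(np.arange(W),np.arange(H)),-1).reshape(-1,1,2).astype(float)
    p=cv2.undistortPoints(uv,K,np.array([c["k1"],0,0,0.])).reshape(H,W,2)
    P=np.dstack([p,np.ones((H,W))])*c["range_z"][...,None]
    return P@c["T"][:3,:3].T+c["T"][:3,3]
def rect(P):
    r=cv2.minAreaRect((P[:,:2]*1000).astype(np.float32)); b=cv2.boxPoints(r)
    e=[b[1]-b[0],b[2]-b[1]]; e.sort(key=np.linalg.norm)
    return np.round(r[0],1),[round(float(np.linalg.norm(x)),1) for x in e],[round(float(np.degrees(np.arctan2(x[1],x[0]))),1) for x in e]
E
python3 - <<'E'
from h import *
for n in("top","side"):
    c=np.load(f"pics/{n}0.npy",allow_pickle=True).item(); P=cloud(c); z=P[...,2]
    R=(abs(P[...,0]-.62)<.2)&(P[...,1]>-.15)&(P[...,1]<.3)
    print(n,"bench",np.median(z[R]),z[R&(z<.01)].std())
    m=(R&(z>.012)).astype(np.uint8)
    k,l,s,ce=cv2.connectedComponentsWithStats(m,connectivity=4)
    for i in range(1,k):
        if s[i,4]>20:
            Q=P[l==i]; print(s[i],np.percentile(Q[:,2],[50,95]).round(4),*rect(Q))
            t=Q[Q[:,2]>np.percentile(Q[:,2],95)-.006]; print("   top",len(t),*rect(t), t.mean(0).round(4))
E
```

```text
top bench 0.0002797391543145622 0.0028809029131420514
[124  98  26  40 725] [0.1018 0.1127] [758.1 278.8] [42.3, 82.7] [-89.8, 0.2]
   top 284 [759.5 281.2] [37.5, 72.7] [-89.8, 0.2] [0.7596 0.2838 0.1102]
[207 104  29  11 213] [0.0205 0.026 ] [798.6  61.9] [25.6, 79.1] [15.4, -74.6]
   top 114 [798.9  60.6] [20.6, 73.4] [14.8, -75.2] [0.8    0.0559 0.0232]
[160 117  18  20 198] [0.0309 0.0352] [744.9 200.6] [30.4, 46.7] [-49.4, 40.6]
   top 141 [744.6 201. ] [29.4, 46.5] [-49.4, 40.6] [0.7469 0.2026 0.0322]
[ 129  142   40   64 1139] [0.0348 0.0439] [622.6 263.6] [91.8, 170.0] [79.4, -10.6]
   top 469 [616.6 230.5] [24.9, 168.5] [79.0, -11.0] [0.6133 0.2315 0.0412]
[ 202  157   85   39 1054] [0.0208 0.0261] [614.1  -4.2] [91.6, 229.3] [5.0, -85.0]
   top 592 [613.5  -5.8] [86.8, 227.0] [5.9, -84.1] [ 0.6101 -0.0023  0.0232]
[133 159   9  11  34] [0.0135 0.0171] [644.4 283.7] [14.8, 29.0] [-57.3, 32.7]
   top 34 [644.4 283.7] [14.8, 29.0] [-57.3, 32.7] [0.6452 0.2838 0.0141]
[138 164  12  10  37] [0.0137 0.018 ] [629.4 268.8] [16.4, 30.6] [34.5, -55.5]
   top 37 [629.4 268.8] [16.4, 
[... 323 characters left out ...]
84.7]
   top 515 [613.9  -5.9] [91.2, 227.4] [4.4, -85.6] [0.609  0.0031 0.0244]
[162 218   9  39 202] [0.0221 0.0273] [791.   87.1] [23.0, 129.8] [13.9, -76.1]
   top 112 [798.8  60.5] [20.8, 74.5] [9.9, -80.1] [0.7986 0.056  0.0246]
[223 259  21  20 309] [0.0302 0.033 ] [596.  174.5] [41.7, 47.2] [-6.9, 83.1]
   top 229 [596.2 176.6] [41.6, 43.2] [-6.5, 83.5] [0.596  0.178  0.0309]
[132 263  50  46 737] [0.1099 0.1129] [758.4 240.4] [79.9, 119.1] [-0.0, 90.0]
   top 407 [760.5 281. ] [37.7, 75.4] [89.6, -0.4] [0.7592 0.2842 0.1114]
[ 177  270   80   47 2120] [0.0194 0.0429] [622.1 266.1] [96.2, 168.7] [79.7, -10.3]
   top 665 [615.6 231.9] [26.4, 168.0] [79.2, -10.8] [0.6142 0.2336 0.0414]
```

```bash
python3 - <<'E'
from h import *
c=np.load("pics/top0.npy",allow_pickle=True).item()
for u in [(226.4,181.4),(238.6,185.8),(264.8,187.3),(257.4,186.9),(216.4,182),(231.4,181.5)]: print(u,onz(c,*u,.024).round(4))
P=cloud(c);h=cv2.cvtColor(c["image"],cv2.COLOR_RGB2HSV)
Q=P[(h[...,1]<60)&(P[...,2]>.014)&(P[...,1]<.05)&(P[...,1]>.002)&(abs(P[...,0]-.6)<.02)]; print(len(Q),rect(Q))
E
```

```text
(226.4, 181.4) [0.5977 0.0422 0.024 ]
(238.6, 185.8) [0.5863 0.0094 0.024 ]
(264.8, 187.3) [ 0.5833 -0.0604  0.024 ]
(257.4, 186.9) [ 0.5841 -0.0407  0.024 ]
(216.4, 182) [0.5957 0.0688 0.024 ]
(231.4, 181.5) [0.5976 0.0288 0.024 ]
210 (array([600.1,  26.1]), [38.7, 45.6], [1.5, -88.5])
```

```bash
python3 -m pendant '1 0 0 0 -.145;1 0 0 0 -.145;1 0 0 0 -.145;1 0 0 0 -.145;1 0 0 0 -.145' 20
python3 -m pendant '1 0 0 0 -.145;1 0 0 0 -.145;1 0 0 0 -.145;1 0 0 0 -.139;1 0 0 0 0'
python3 -m pendant '1 .04 .024 0 0;1 .04 .024 0 0;1 .04 .024 0 0;1 .04 .024 0 0;1 .04 .024 0 0'
python3 -m pendant '1 .04 .024 0 0;1 .04 .024 0 0;1 .04 .024 0 0;1 .04 .024 0 0;1 .04 .024 0 0'
cat >> h.py <<'E'
def to(px,py,pz,yaw):
    s=bot.read_state(); R=s["eef_rot"]; d=R.T@(np.array([px,py,pz])-s["tcp_pos"])
    y=np.degrees(np.arctan2(R[1,0],R[0,0])); print("t",s["clock"],"tcp",s["tcp_pos"].round(4),"yaw",y.round(2),"tool shift",d.round(4),"turn",np.radians(y-yaw).round(4),"F",np.round(s["contact_force"],1),"gap",s["finger_gap"],s["finger_force"])
E
python3 -c "
from h import *
to(.597,.041,.10,87.5)"
```

```text
clock: 0.6
tcp_pos: [0.1473, -0.6328, 0.2477]
eef_rot: [[0.574, 0.819, -0.0], [0.819, -0.574, 0.001], [0.001, -0.001, -1.0]]
contact_force: [-0.3, -0.6, 0.4]
finger_gap: 0.0853
finger_force: 0.0
clock: 1.1
tcp_pos: [0.1472, -0.6328, 0.2477]
eef_rot: [[0.043, 0.999, 0.0], [0.999, -0.043, 0.001], [0.001, 0.0, -1.0]]
contact_force: [-0.6, 0.1, -0.5]
finger_gap: 0.0853
finger_force: 0.0
clock: 1.6
tcp_pos: [0.2765, -0.4367, 0.2482]
eef_rot: [[0.047, 0.999, -0.0], [0.999, -0.047, -0.0], [-0.0, -0.0, -1.0]]
contact_force: [0.3, 0.4, 0.8]
finger_gap: 0.0853
finger_force: 0.0
clock: 2.1
tcp_pos: [0.405, -0.2422, 0.2484]
eef_rot: [[0.047, 0.999, 0.0], [0.999, -0.047, -0.0], [-0.0, 0.0, -1.0]]
contact_force: [0.5, 0.5, 1.0]
finger_gap: 0.0855
finger_force: 0.0
t 2.1 tcp [ 0.405  -0.2422  0.2484] yaw 87.29 tool shift [0.292  0.1783 0.1483] turn -0.0037 F [0.5 0.5 1. ] gap 0.08548076880425935 0.0
```

```bash
python3 -m pendant '1 .041 .025 0 0;1 .041 .025 0 0;1 .041 .025 0 0;1 .041 .025 0 0;1 .041 .025 0 0'
python3 -m pendant '1 .0435 .026 .01 0;1 .0435 .027 .01 0;1 0 0 .045 0;1 0 0 .045 0;1 0 0 .03 0'
python3 -c "
from h import *
to(.597,.041,.10,87.5); c=snap('top','top1.png');d=snap('side','side1.png')
a=c['image'][110:230,110:310];b=d['image'][170:320,150:300]
cv2.imwrite('pics/c3.png',np.hstack([cv2.resize(x,(400,400*x.shape[0]//x.shape[1]))[:240,:,::-1] if 0 else cv2.resize(x,(400,400))[:,:,::-1] for x in (a,b)]))"
```

```text
clock: 2.6
tcp_pos: [0.5388, -0.0429, 0.2482]
eef_rot: [[0.047, 0.999, -0.0], [0.999, -0.047, -0.0], [-0.0, -0.0, -1.0]]
contact_force: [1.6, -1.7, 0.5]
finger_gap: 0.0859
finger_force: 0.0
clock: 3.1
tcp_pos: [0.5911, 0.0373, 0.1056]
eef_rot: [[0.046, 0.999, -0.004], [0.999, -0.046, -0.001], [-0.001, -0.004, -1.0]]
contact_force: [-0.6, -0.3, 0.4]
finger_gap: 0.0853
finger_force: 0.0
t 3.1 tcp [0.5911 0.0373 0.1056] yaw 87.37 tool shift [0.004  0.0057 0.0056] turn -0.0023 F [-0.6 -0.3  0.4] gap 0.08534116185035004 0.0
```

View pics/c3.png

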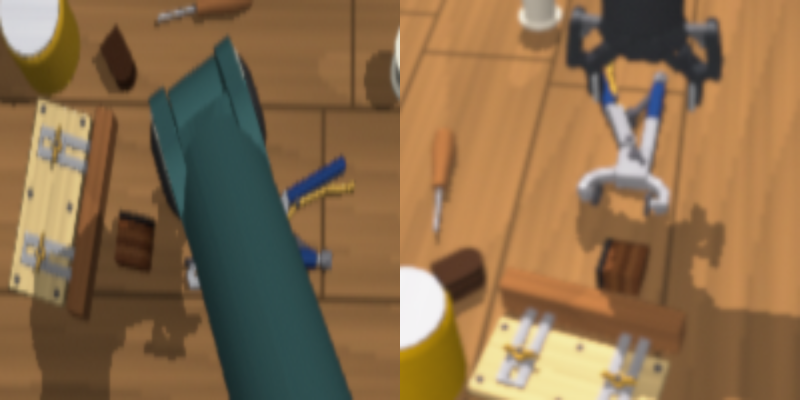

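```bash
python3 -m pendant '1 .004 .0055 0 0;1 0 0 .04 0;1 0 0 .03 0;1 0 0 .013 0;1 0 0 0 0'
python3 -m pendant '0 0 0 0 0;0 0 0 0 0;0 0 0 0 0;0 0 0 0 0;0 0 0 0 0' 20
python3 -m pendant '0 0 0 0 0;0 0 0 0 0;0 0 0 0 0;0 0 0 0 0;0 0 0 0 0' 20
```

```text
clock: 3.7
tcp_pos: [0.5988, 0.0411, 0.0262]
eef_rot: [[0.044, 0.999, -0.0], [0.999, -0.044, 0.0], [0.0, -0.0, -1.0]]
contact_force: [0.3, 0.1, 0.5]
finger_gap: 0.0854
finger_force: 0.0
clock: 4.2
tcp_pos: [0.5994, 0.0409, 0.0274]
eef_rot: [[0.043, 0.999, 0.002], [0.999, -0.043, -0.0], [-0.0, 0.002, -1.0]]
contact_force: [-0.3, -0.7, 7.5]
finger_gap: 0.0343
finger_force: 20.2
clock: 4.7
tcp_pos: [0.5994, 0.0409, 0.0274]
eef_rot: [[0.043, 0.999, 0.002], [0.999, -0.043, -0.0], [-0.0, 0.002, -1.0]]
contact_force: [-0.9, -0.5, 6.9]
finger_gap: 0.034
finger_force: 20.2
```

```bash
python3 -m pendant '.6 0 0 0 0;.6 0 0 0 0;.6 0 0 -.0065 0;.6 0 0 0 0;0 0 0 0 0' 20
python3 -m pendant '0 0 0 0 0;0 0 0 0 0;0 0 0 0 0;0 0 0 0 0;0 0 0 0 0' 20
python3 - <<'E'
from h import *
to(.6,.041,.03,79.1)
c=snap('side','side2.png'); P=cloud(c); z=P[...,2]
R=(abs(P[...,0]-.61)<.06)&(P[...,1]>.06)&(P[...,1]<.215)&(z>.012)
k,l,s,ce=cv2.connectedComponentsWithStats(R.astype(np.uint8))
for i in range(1,k):
    if s[i,4]>20: print(s[i],rect(P[l==i]),np.percentile(z[l==i],95), P[l==i].min(0),P[l==i].max(0))
cv2.imwrite("pics/c4.png",cv2.resize(c["image"][180:300,170:290,::-1],(600,600),interpolation=cv2.INTER_CUBIC))
E
```

```text
clock: 5.2
tcp_pos: [0.5985, 0.0409, 0.0327]
eef_rot: [[0.043, 0.999, 0.0], [0.999, -0.043, 0.0], [0.0, 0.0, -1.0]]
contact_force: [0.4, -0.4, 0.1]
finger_gap: 0.0379
finger_force: 0.0
clock: 5.7
tcp_pos: [0.5987, 0.0409, 0.0329]
eef_rot: [[0.043, 0.999, 0.001], [0.999, -0.043, -0.0], [-0.0, 0.001, -1.0]]
contact_force: [-0.1, 0.0, 5.8]
finger_gap: 0.0337
finger_force: 19.7
t 5.7 tcp [0.5987 0.0409 0.0329] yaw 87.53 tool shift [0.0002 0.0013 0.0029] turn 0.1472 F [-0.1  0.   5.8] gap 0.03371443565853618 19.74148068577051
[ 219  110   40   95 2630] (array([591.7,  80. ]), [39.9, 83.2], [90.0, -0.0]) 0.38868834111708483 [0.55007248 0.0600043  0.14729111] [0.63323341 0.09990073 0.40227831]
[217 233  35  17 259] (array([603.7,  81.1]), [45.8, 91.8], [82.9, -7.1]) 0.025292639483356204 [0.55876473 0.06002196 0.01217552] [0.65041031 0.10706596 0.02758204]
[223 259  21  20 307] (array([596.1, 175.4]), [42.0, 46.4], [-7.0, 83.0]) 0.032891054322191374 [0.57288824 0.15106341 0.01226603] [0.61925701 0.20097598 0.03408927]
```

View pics/c4.png

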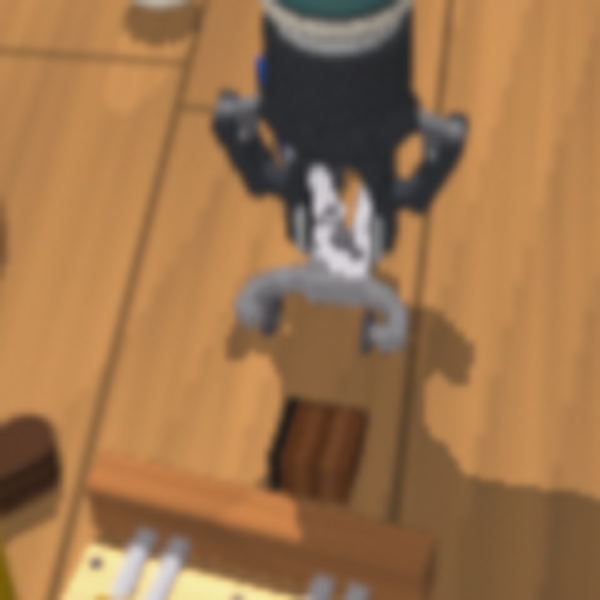

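```bash
python3 -m pendant '0 0 0 -.001 .05;0 0 0 0 .05;0 0 0 0 .047;0 0 0 0 0;0 0 0 0 0' 25
python3 -c "
from h import *
to(.5713,.0767,.034,79.1)"
```

```text
clock: 6.25
tcp_pos: [0.598, 0.0414, 0.0331]
eef_rot: [[0.188, 0.982, -0.001], [0.982, -0.188, 0.001], [0.0, -0.001, -1.0]]
contact_force: [-0.2, 1.3, -0.9]
finger_gap: 0.0334
finger_force: 25.1
t 6.25 tcp [0.598  0.0414 0.0331] yaw 79.17 tool shift [ 0.0297 -0.0328 -0.0009] turn 0.0013 F [-0.2  1.3 -0.9] gap 0.03335809924304245 25.142774507403374
```

```bash
python3 -m pendant '0 .007 -.008 0 0;0 .007 -.008 0 0;0 .007 -.008 0 0;0 .008 -.009 0 0;0 0 0 0 0' 25
python3 - <<'E'
from h import *
to(.5713,.0767,.034,79.1)
c=snap('side','side3.png'); P=cloud(c); z=P[...,2]
s=bot.read_state(); yaw=np.radians(79.1); ex=np.array([np.cos(yaw),np.sin(yaw)]); ey=np.array([-ex[1],ex[0]])
R=(abs(P[...,0]-.61)<.08)&(P[...,1]>.09)&(P[...,1]<.21)&(z>.014)&(z<.04)
k,l,st,ce=cv2.connectedComponentsWithStats(R.astype(np.uint8))
for i in range(1,k):
    if st[i,4]>20:
        Q=P[l==i]; q=(Q[:,:2]-s["tcp_pos"][:2])*1000; X=q@ex;Y=q@ey
        print(st[i,4],rect(Q),"X",X.min(),X.max(),"Y",Y.min(),Y.max())
        for a in range(30,140,6):
            m=(X>=a)&(X<a+6)
            if m.sum(): print(a,np.sort(Y[m]).round(0)[[0,m.sum()//4,m.sum()//2,3*m.sum()//4,-1]])
cv2.imwrite("pics/c5.png",cv2.resize(c["image"][190:310,170:290,::-1],(600,600),interpolation=cv2.INTER_CUBIC))
E
```

```text
clock: 6.75
tcp_pos: [0.5691, 0.0785, 0.0333]
eef_rot: [[0.185, 0.983, -0.002], [0.983, -0.185, 0.001], [0.001, -0.003, -1.0]]
contact_force: [0.2, 1.2, -3.2]
finger_gap: 0.0332
finger_force: 25.2
t 6.75 tcp [0.5691 0.0785 0.0333] yaw 79.33 tool shift [-0.0014  0.0025 -0.0007] turn 0.004 F [ 0.2  1.2 -3.2] gap 0.033218943219613765 25.232217013835907
305 (array([581.7, 119.6]), [57.5, 90.3], [-88.6, 1.4]) X 7.956632227433246 66.75825164901909 Y -48.33261249567569 43.78044823049178
30 [-45. -35.   1.  23.  35.]
36 [-47. -41.  30.  35.  41.]
42 [-47. -40. -25.  40.  44.]
48 [-48. -38. -28.  32.  44.]
54 [-41. -32.  25.  36.  43.]
60 [-34.  21.  24.  34.  39.]
66 [25. 25. 25. 25. 25.]
295 (array([595.8, 174.7]), [41.6, 45.8], [-6.8, 83.2]) X 76.03231553739882 123.88349360349667 Y -28.893734407401773 15.270509750970247
72 [12. 12. 12. 12. 12.]
78 [-29. -23. -10.   0.  11.]
84 [-27. -13.  -3.   8.  13.]
90 [-29. -17.  -6.   4.  12.]
96 [-27. -15.  -5.   7.  13.]
102 [-26. -12.  -5.   4.  13.]
108 [-27. -19.  -5.   6.  14.]
114 [-26. -11.   1.   7.  15.]
120 [-26. -18. -11.  -1.  15.]
```

View pics/c5.png

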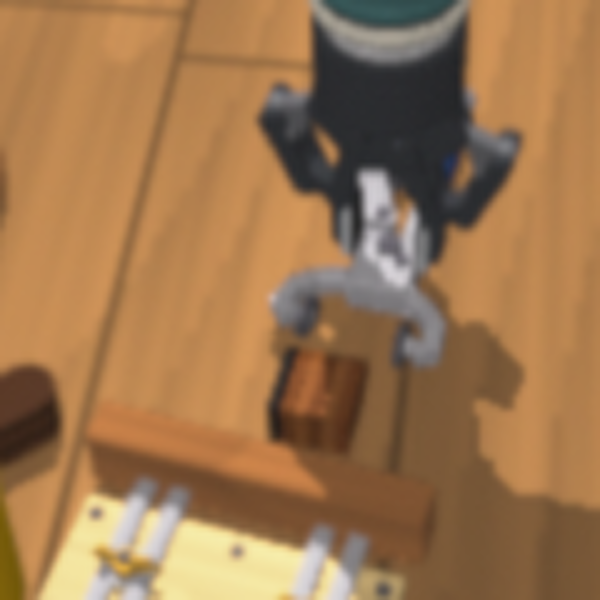

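```bash
python3 -m pendant '0 0 .003 0 0;0 .007 0 0 .004;0 .008 0 0 0;0 .008 0 0 0;0 .007 0 0 0' 25
python3 -m pendant '0 .006 0 0 0;0 .006 0 0 0;0 .004 0 0 0;0 0 0 0 0;0 0 0 0 0' 25
python3 - <<'E'
from h import *
c=snap('side','side4.png'); P=cloud(c); z=P[...,2]
s=bot.read_state(); to(.5713,.0767,.034,79.1)
yaw=np.radians(79.1); ex=np.array([np.cos(yaw),np.sin(yaw)]); ey=np.array([-ex[1],ex[0]])
q=(P[...,:2]-s["tcp_pos"][:2])*1000; X=q@ex;Y=q@ey
m=(z>.024)&(z<.037)&(X>40)&(X<115)&(abs(Y)<35)&(c["image"][...,0]>c["image"][...,2]*1.2)
print(m.sum(),rect(P[m]),X[m].min(),X[m].max(),Y[m].min(),Y[m].max())
cv2.imwrite("pics/c6.png",cv2.resize(c["image"][190:310,170:290,::-1],(600,600),interpolation=cv2.INTER_CUBIC))
E
```

```text
clock: 7.3
tcp_pos: [0.5803, 0.1057, 0.0334]
eef_rot: [[0.192, 0.981, -0.0], [0.981, -0.192, 0.0], [0.0, -0.0, -1.0]]
contact_force: [0.1, -0.2, -5.3]
finger_gap: 0.0333
finger_force: 25.3
clock: 7.8
tcp_pos: [0.5832, 0.1202, 0.0335]
eef_rot: [[0.193, 0.981, -0.0], [0.981, -0.193, -0.0], [-0.0, 0.0, -1.0]]
contact_force: [-0.2, -0.1, -5.1]
finger_gap: 0.0336
finger_force: 25.4
t 7.85 tcp [0.5832 0.12   0.0335] yaw 78.87 tool shift [-0.0448 -0.0033 -0.0005] turn -0.004 F [-0.1  0.1 -5.1] gap 0.03350287948366928 25.349949225783348
217 (array([595. , 179.6]), [40.3, 40.3], [75.2, -14.8]) 40.26262556998394 79.63306939440113 -21.55004916254621 19.97195406568297
```

View pics/c6.png

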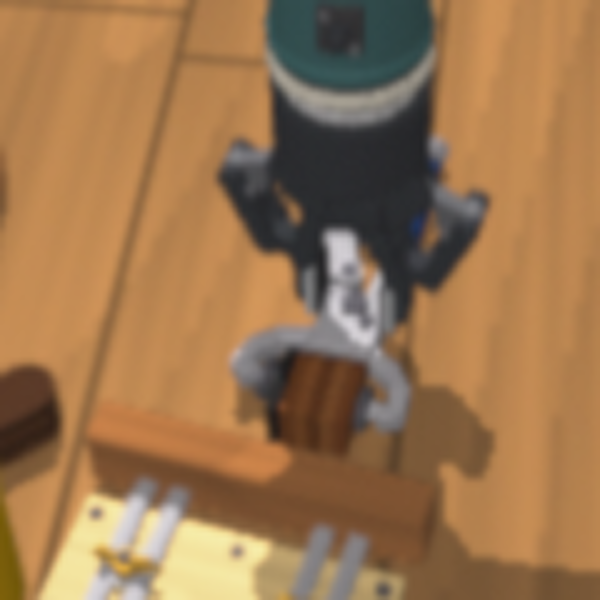

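```bash
python3 -m pendant '0 .005 0 .0008 .003;0 .005 0 0 0;0 .004 0 0 0;0 .003 0 0 0;0 0 0 0 0' 25
python3 -m pendant '0 .002 0 0 0;0 .0015 0 0 0;0 .0015 0 0 0;0 0 0 0 0;0 0 0 0 0' 25
```

```text
clock: 8.35
tcp_pos: [0.5871, 0.1374, 0.0331]
eef_rot: [[0.196, 0.981, 0.001], [0.981, -0.196, 0.0], [0.001, 0.001, -1.0]]
contact_force: [-0.5, -2.4, 0.5]
finger_gap: 0.0333
finger_force: 25.8
clock: 8.85
tcp_pos: [0.5878, 0.1411, 0.033]
eef_rot: [[0.196, 0.981, 0.0], [0.981, -0.196, -0.001], [-0.001, 0.001, -1.0]]
contact_force: [-0.6, -4.8, 3.9]
finger_gap: 0.0334
finger_force: 26.0
```

```bash
python3 -m pendant '0 .001 0 -.0006 -.006;0 .001 0 0 0;0 0 0 0 0;0 0 0 0 0;0 0 0 0 0' 25
python3 - <<'E'
from h import *
c=snap('side','side5.png'); P=cloud(c); z=P[...,2]
s=bot.read_state(); to(.5713,.0767,.034,79.1)
yaw=np.radians(79); ex=np.array([np.cos(yaw),np.sin(yaw)]); ey=np.array([-ex[1],ex[0]])
q=(P[...,:2]-s["tcp_pos"][:2])*1000; X=q@ex;Y=q@ey
m=(z>.026)&(z<.0345)&(X>25)&(X<90)&(abs(Y)<30)&(c["image"][...,0]>c["image"][...,2]*1.2)
print(m.sum(),rect(P[m]),np.percentile(X[m],[2,50,98]),np.percentile(Y[m],[2,50,98]))
f=(z>.037)&(z<.046)&(X<140); print("fence",X[f&(abs(Y)<30)&(X>60)].min())
E
```

```text
clock: 9.35
tcp_pos: [0.5877, 0.1442, 0.0331]
eef_rot: [[0.19, 0.982, -0.0], [0.982, -0.19, 0.001], [0.001, -0.0, -1.0]]
contact_force: [0.2, -1.2, -3.2]
finger_gap: 0.0331
finger_force: 25.5
t 9.4 tcp [0.5877 0.1443 0.0331] yaw 79.07 tool shift [-0.0694 -0.0033 -0.0009] turn -0.0005 F [-0.2 -2.3 -2.4] gap 0.033140786824003655 25.487301349639893
188 (array([601. , 197.5]), [39.3, 40.5], [76.5, -13.5]) [37.13861759 56.32510018 72.68914485] [-20.02406988  -1.08628126  16.6798602 ]
fence 79.68187446504734
```

```bash
python3 -m pendant '0 .001 0 0 0;0 .001 0 0 0;0 0 0 0 0;0 0 0 0 0;0 0 0 0 0' 25
python3 -m pendant '0 .001 0 0 0;0 .001 0 0 0;0 0 0 0 0;0 0 0 0 0;0 0 0 0 0' 25
```

```text
clock: 9.9
tcp_pos: [0.5881, 0.146, 0.0331]
eef_rot: [[0.19, 0.982, -0.0], [0.982, -0.19, 0.0], [0.0, -0.0, -1.0]]
contact_force: [0.2, -1.0, -4.1]
finger_gap: 0.033
finger_force: 25.4
clock: 10.4
tcp_pos: [0.5885, 0.1471, 0.0332]
eef_rot: [[0.19, 0.982, -0.001], [0.982, -0.19, -0.001], [-0.001, -0.0, -1.0]]
contact_force: [-0.5, -4.6, -3.0]
finger_gap: 0.0333
finger_force: 25.4
```

```bash
python3 -m pendant '0 .001 0 0 0;0 0 0 0 0;0 .0006 0 0 0;0 0 0 0 0;0 0 0 0 0' 25
python3 - <<'E'
from h import *
c=snap('side','side6.png'); P=cloud(c); z=P[...,2]
s=bot.read_state(); to(.5713,.0767,.034,79.1)
yaw=np.radians(79); ex=np.array([np.cos(yaw),np.sin(yaw)]); ey=np.array([-ex[1],ex[0]])
q=(P[...,:2]-s["tcp_pos"][:2])*1000; X=q@ex;Y=q@ey
m=(z>.026)&(z<.0345)&(X>25)&(X<90)&(abs(Y)<30)&(c["image"][...,0]>c["image"][...,2]*1.2)
print(m.sum(),rect(P[m]),np.percentile(X[m],[2,50,98]),np.percentile(Y[m],[2,50,98]))
f=(z>.037)&(z<.046)&(X<140); print("fence",X[f&(abs(Y)<30)&(X>60)].min())
cv2.imwrite("pics/c7.png",cv2.resize(c["image"][190:310,170:290,::-1],(600,600),interpolation=cv2.INTER_CUBIC))
E
```

```text
clock: 10.9
tcp_pos: [0.5886, 0.1473, 0.0331]
eef_rot: [[0.191, 0.982, -0.002], [0.982, -0.191, -0.003], [-0.003, -0.001, -1.0]]
contact_force: [-2.5, -7.2, -1.3]
finger_gap: 0.0336
finger_force: 25.5
t 10.95 tcp [0.5886 0.1472 0.0331] yaw 78.99 tool shift [-0.0726 -0.0035 -0.0006] turn -0.002 F [-1.9 -7.8 -0.9] gap 0.03308231928511207 25.521043092012405
180 (array([598.9, 198.7]), [36.3, 46.7], [79.5, -10.5]) [35.95570749 54.02938351 69.38475875] [-20.00493592  -1.04857652  17.15071738]
fence 75.82405620913323
```

View pics/c7.png

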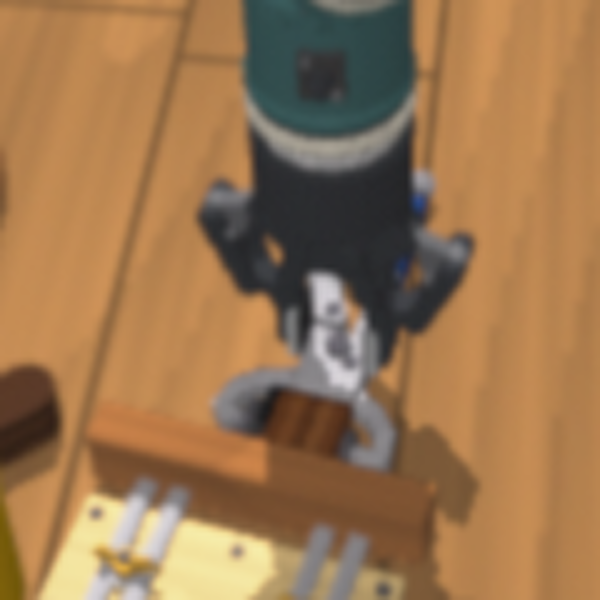

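```bash
python3 -m pendant '1 0 0 .0005 0;1 0 0 0 0;1 0 0 0 0;1 0 0 0 0;1 0 0 -.03 0' 20
python3 -m pendant '1 0 0 -.03 0;1 0 0 -.01 0;1 -.03 .005 0 0;1 -.03 .006 0 0;1 -.03 .006 0 0'
python3 - <<'E'
from h import *
yaw=np.radians(79.0);p=np.array([.5886,.1472])
R=np.array([[np.cos(yaw),-np.sin(yaw)],[np.sin(yaw),np.cos(yaw)]])
g=p+R@[-.09,-.0165]; print(g)
to(*g,.03,79.0)
for n in('top','side'):
    c=snap(n,n+'7.png');h=cv2.cvtColor(c["image"],cv2.COLOR_RGB2HSV); P=cloud(c)
    m=cv2.inRange(h,(105,120,40),(125,255,255)); k,l,s,ce=cv2.connectedComponentsWithStats(m)
    for i in range(1,k):
        if s[i,4]>12: print(n,s[i],((onz(c,*ce[i],.024)[:2]-p)@R*1000).round(1),rect(P[l==i]))
    q=(P[...,:2]-p)@R*1000; z=P[...,2]
    m=(z>.012)&(z<.03)&(q[...,0]>-160)&(q[...,0]<-20)&(abs(q[...,1]+16)<50); Q=q[m]
    for a in range(-150,-30,10):
        t=Q[(Q[:,0]>a)&(Q[:,0]<a+10),1]
        if len(t): print(n,a+5,len(t),t.min().round(1),t.max().round(1))
E
```

```text
clock: 11.45
tcp_pos: [0.5864, 0.1489, 0.0599]
eef_rot: [[0.189, 0.982, -0.007], [0.982, -0.189, -0.001], [-0.002, -0.006, -1.0]]
contact_force: [0.8, -1.0, 0.2]
finger_gap: 0.0852
finger_force: 0.0
clock: 11.95
tcp_pos: [0.5884, 0.057, 0.1025]
eef_rot: [[0.189, 0.982, 0.0], [0.982, -0.189, 0.0], [0.0, 0.0, -1.0]]
contact_force: [0.5, -0.1, -0.3]
finger_gap: 0.0853
finger_force: 0.0
[0.58762404 0.05570521]
t 11.95 tcp [0.5884 0.057  0.1025] yaw 79.11 tool shift [-0.0014 -0.0005  0.0725] turn 0.002 F [ 0.5 -0.1 -0.3] gap 0.08533638988121674 0.0
top [239 169   6   5  21] [-135.5  -65.6] (array([584.3,  -9.3]), [13.6, 98.1], [-75.6, 14.4])
top -145 8 -64.8 -48.8
top -135 9 -64.9 -61.3
side [228 216   5  19  56] [-104.3  -54.3] (array([567.2, 352.9]), [9.8, 713.3], [9.7, -80.3])
side [246 229   9  15  70] [-82.2  11. ] (array([562.8,  69. ]), [12.7, 52.0], [-8.2, 81.8])
side -145 8 -53.5 -48.2
side -135 13 -64.0 10.4
side -125 29 -64.6 16.3
side -115 27 -64.7 14.8
side -105 35 -60.8 16.4
side -95 37 -57.8 16.4
side -85 45 -51.0 16.9
side -75 53 -47.2 16.9
side -65 56 -41.9 17.3
side -55 55 -36.3 17.4
side -45 38 -28.8 17.4
side -35 35 -24.6 17.5
```

```bash
python3 -m pendant '1 -.0014 .001 .03 0;1 0 0 .025 0;1 0 0 .015 0;1 0 0 .0025 0;1 0 0 0 0' 20
python3 -c "
from h import *
to(.58762404,.05570521,.03,79)"
```

```text
clock: 12.55
tcp_pos: [0.5892, 0.0569, 0.0301]
eef_rot: [[0.189, 0.982, -0.0], [0.982, -0.189, 0.0], [0.0, -0.001, -1.0]]
contact_force: [0.4, -0.3, -0.0]
finger_gap: 0.0856
finger_force: 0.0
t 12.55 tcp [0.5892 0.0569 0.0301] yaw 79.1 tool shift [-0.0014 -0.0014  0.0001] turn 0.0017 F [ 0.4 -0.3 -0. ] gap 0.08561019026146047 0.0
```

```bash
python3 -m pendant '.84 0 0 0 0;.8 0 -.001 0 0;.76 0 -.002 0 0;.72 0 -.002 0 0;.68 0 -.002 0 0' 20
python3 -m pendant '.64 0 -.002 0 0;.6 0 -.001 0 0;.56 0 -.001 0 0;.52 0 0 0 0;.5 0 0 0 0' 20
python3 -m pendant '.48 0 0 0 0;.46 0 0 0 0;.44 0 0 0 0;.44 0 0 0 0;.44 0 0 0 0' 20
```

```text
clock: 13.05
tcp_pos: [0.588, 0.0572, 0.0358]
eef_rot: [[0.19, 0.982, 0.012], [0.982, -0.19, -0.001], [0.002, 0.012, -1.0]]
contact_force: [3.4, -4.3, 16.8]
finger_gap: 0.0584
finger_force: 13.5
clock: 13.55
tcp_pos: [0.5861, 0.0573, 0.0372]
eef_rot: [[0.191, 0.981, 0.016], [0.982, -0.191, -0.001], [0.002, 0.016, -1.0]]
contact_force: [1.2, -4.2, 26.9]
finger_gap: 0.0509
finger_force: 20.5
clock: 14.05
tcp_pos: [0.586, 0.0573, 0.0372]
eef_rot: [[0.191, 0.982, 0.016], [0.982, -0.191, -0.001], [0.002, 0.016, -1.0]]
contact_force: [1.1, -4.4, 26.4]
finger_gap: 0.0509
finger_force: 20.5
```

```bash
python3 -m pendant '.44 0 0 -.002 0;.44 0 0 -.002 0;.44 0 0 -.002 0;.44 0 0 -.001 0;.44 0 0 0 0' 20
```

```text
clock: 14.55
tcp_pos: [0.5785, 0.0584, 0.0374]
eef_rot: [[0.19, 0.982, 0.0], [0.982, -0.19, 0.0], [0.0, 0.0, -1.0]]
contact_force: [0.3, -0.3, 0.7]
finger_gap: 0.0376
finger_force: 0.0
```

```bash
python3 - <<'E'
from h import *
c=snap('side','side8.png')
cv2.imwrite("pics/c8.png",cv2.resize(c["image"][170:310,170:310,::-1],(600,600),interpolation=cv2.INTER_CUBIC))
P=cloud(c);s=bot.read_state();to(.6,.1,.037,79)
yaw=np.radians(79.0);p=np.array([.5886,.1472]);R=np.array([[np.cos(yaw),-np.sin(yaw)],[np.sin(yaw),np.cos(yaw)]])
q=(P[...,:2]-p)@R*1000; z=P[...,2]
for a in range(-170,70,10):
    m=(z>.01)&(z<.03)&(q[...,0]>a)&(q[...,0]<a+10)&(abs(q[...,1])<70); t=q[m][:,1]
    if len(t): print(a+5,len(t),t.min().round(1),t.max().round(1))
E
```

```text
t 14.6 tcp [0.5783 0.0583 0.0371] yaw 79.06 tool shift [0.0451 0.0134 0.0001] turn 0.001 F [ 0.2 -0.5 -1. ] gap 0.03750202691824465 0.0
-155 2 -65.2 -63.8
-145 1 -62.5 -62.5
-135 1 -10.1 -10.1
-125 15 -59.4 -0.8
-115 14 -67.9 -1.4
-105 29 -68.6 5.0
-95 42 -69.4 6.3
-85 56 -62.5 20.6
-75 53 -56.0 13.7
-65 55 -53.9 8.4
-55 57 -47.6 8.6
-45 39 -37.6 9.7
-35 37 -34.4 10.7
-25 47 -29.1 11.5
-15 36 -22.9 12.3
-5 43 -21.5 12.0
5 48 -21.2 13.0
15 49 -28.9 16.0
25 97 -44.1 32.0
35 72 -51.6 37.1
45 66 -52.8 40.9
55 96 -52.5 39.6
65 15 -36.1 18.7
```

View pics/c8.png

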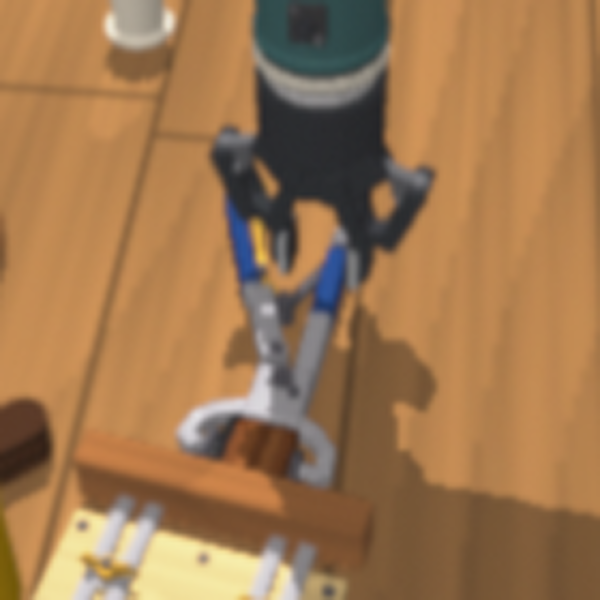

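```bash
python3 -m pendant '.44 0 0 -.02 0;.44 0 0 -.04 0;1 -.04 0 -.01 0;1 -.04 0 0 0;1 0 0 0 0' 20
python3 - <<'E'
from h import *
to(.6,.1,.037,79)
im=[]
for n in('top','side'):
    c=snap(n,n+'9.png');P=cloud(c);z=P[...,2];h=cv2.cvtColor(c["image"],cv2.COLOR_RGB2HSV)
    R=(P[...,0]>.5)&(P[...,0]<.68)&(P[...,1]>-.06)&(P[...,1]<.225)&(z<.036)
    g=R&(z>.014)&(h[...,1]<70); b=R&(z>.014)&(h[...,0]>105)&(h[...,0]<125)&(h[...,1]>120)
    for nm,m in(("grey",g),("blue",b)):
        k,l,s,ce=cv2.connectedComponentsWithStats(m.astype(np.uint8))
        for i in range(1,k):
            if s[i,4]>15: print(n,nm,s[i],rect(P[l==i]))
    br=R&(z>.024)&(h[...,1]>=70)&(P[...,1]>.17); print(n,"heel",br.sum(),rect(P[br]))
    im.append(cv2.resize(c["image"][130:230,110:260] if n=="top" else c["image"][190:310,180:280],(400,400) if n=="side" else (400,267),interpolation=cv2.INTER_CUBIC))
im[0]=np.vstack([im[0],np.zeros((133,400,3),np.uint8)])
cv2.imwrite("pics/c9.png",np.hstack(im)[:,:,::-1])
E
```

```text
clock: 15.1
tcp_pos: [0.5622, -0.0275, 0.1068]
eef_rot: [[0.198, 0.98, -0.002], [0.98, -0.198, -0.004], [-0.005, -0.001, -1.0]]
contact_force: [-0.1, 0.4, -0.8]
finger_gap: 0.0791
finger_force: 0.0
t 15.1 tcp [ 0.5622 -0.0275  0.1068] yaw 78.56 tool shift [0.1327 0.0118 0.0692] turn -0.0077 F [-0.1  0.4 -0.8] gap 0.07914696502800275 0.0
top grey [163 162  63  35 648] (array([610.2, 132.3]), [90.6, 165.3], [6.9, -83.1])
top blue [208 189  20   6  91] (array([572.5,  64.9]), [13.2, 52.4], [-7.2, 82.8])
top heel 278 (array([629.8, 200. ]), [48.3, 98.5], [88.9, -1.1])
side grey [211 223  42  60 702] (array([605.3, 116.3]), [91.4, 191.1], [1.0, -89.0])
side blue [223 216   7  19  61] (array([633.1,  34.9]), [8.9, 68.1], [16.2, -73.8])
side blue [244 228   7  14  58] (array([572.1,  65.3]), [12.1, 48.3], [-5.9, 84.1])
side heel 178 (array([602.2, 196.4]), [38.8, 39.3], [78.1, -11.9])
```

View pics/c9.png

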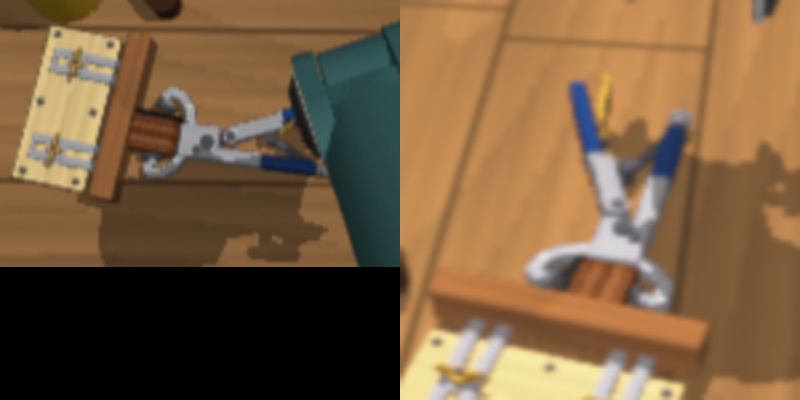

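```bash
python3 -m pendant '1 0 0 0 -.042;1 0 0 0 -.044;1 .03 .01 0 0;1 .03 .01 0 0;1 .02 .008 .01 0' 20
python3 -c "
from h import *
to(.5993,.0551,.013,83.5)"
```

```text
clock: 15.7
tcp_pos: [0.6008, 0.061, 0.0981]
eef_rot: [[0.101, 0.995, 0.002], [0.995, -0.101, 0.003], [0.003, 0.002, -1.0]]
contact_force: [-0.1, 0.1, 0.5]
finger_gap: 0.0855
finger_force: 0.0
t 15.7 tcp [0.6008 0.061  0.0981] yaw 84.2 tool shift [-0.0063 -0.001   0.0851] turn 0.0123 F [-0.1  0.1  0.5] gap 0.0854552701645231 0.0
```

```bash
python3 -m pendant '1 -.006 -.001 .02 .012;1 0 0 .02 0;1 0 0 0 0;1 0 0 0 0;1 0 0 0 0' 20
python3 - <<'E'
from h import *
c=np.load('pics/side9.npy',allow_pickle=True).item();P=cloud(c)
to(.5993,.0551,.013,83.5); s=bot.read_state()
y=np.radians(83.5);R=np.array([[np.cos(y),-np.sin(y)],[np.sin(y),np.cos(y)]])
q=(P[...,:2]-[.5926,.1464])@R*1000;z=P[...,2];print("tcp in pliers",(s["tcp_pos"][:2]-[.5926,.1464])@R*1000)
for a in range(-130,-40,10):
    t=q[(z>.01)&(z<.03)&(q[...,0]>a)&(q[...,0]<a+10)&(abs(q[...,1]+15)<60)][:,1]
    if len(t): print(a+5,len(t),t.min().round(1),t.max().round(1))
E
```

```text
clock: 16.2
tcp_pos: [0.5985, 0.0514, 0.0582]
eef_rot: [[0.116, 0.993, 0.001], [0.993, -0.116, 0.001], [0.001, 0.001, -1.0]]
contact_force: [-0.5, -0.4, 1.1]
finger_gap: 0.0855
finger_force: 0.0
t 16.2 tcp [0.5985 0.0514 0.0582] yaw 83.34 tool shift [0.0037 0.0003 0.0452] turn -0.0027 F [-0.5 -0.4  1.1] gap 0.0854843926031339 0.0
tcp in pliers [-93.7077593  -16.65645776]
-125 41 -67.1 17.6
-115 23 -60.4 15.7
-105 34 -59.1 16.2
-95 41 -53.0 17.8
-85 52 -51.2 17.8
-75 45 -45.4 17.2
-65 61 -43.5 17.8
-55 51 -34.9 17.4
-45 38 -29.2 17.4
```

```bash
python3 -m pendant '1 .0037 .001 0 -.003;1 0 0 .02 0;1 0 0 .015 0;1 0 0 .01 0;1 0 0 0 0' 20
python3 -m pendant '.88 0 0 0 0;.84 0 0 0 0;.8 0 -.001 -.0005 0;.76 0 -.0015 -.0005 0;.74 0 -.0015 -.0005 0' 20
```

```text
clock: 16.7
tcp_pos: [0.5982, 0.0538, 0.0108]
eef_rot: [[0.114, 0.993, -0.003], [0.993, -0.114, -0.0], [-0.001, -0.003, -1.0]]
contact_force: [-0.7, 0.5, -0.5]
finger_gap: 0.0854
finger_force: 0.0
clock: 17.2
tcp_pos: [0.596, 0.0541, 0.0144]
eef_rot: [[0.114, 0.993, 0.002], [0.993, -0.114, -0.0], [0.0, 0.002, -1.0]]
contact_force: [2.1, -0.7, 0.2]
finger_gap: 0.0635
finger_force: 3.9
```

```bash
python3 -m pendant '.71 0 -.001 -.0005 0;.68 0 -.001 -.0005 0;.65 0 -.001 -.0005 0;.62 0 -.001 -.0005 0;.59 0 -.001 -.0005 0' 20
python3 -m pendant '.57 0 -.001 -.0005 0;.55 0 -.001 -.0005 0;.53 0 0 -.0005 0;.51 0 0 0 0;.5 0 0 0 0' 20
```

```text
clock: 17.7
tcp_pos: [0.5902, 0.0545, 0.0161]
eef_rot: [[0.114, 0.993, -0.0], [0.993, -0.114, -0.001], [-0.001, -0.0, -1.0]]
contact_force: [1.3, -2.6, 0.2]
finger_gap: 0.0506
finger_force: 2.7
clock: 18.2
tcp_pos: [0.5882, 0.056, 0.0178]
eef_rot: [[0.113, 0.994, -0.0], [0.994, -0.113, 0.001], [0.001, -0.0, -1.0]]
contact_force: [-0.7, 0.4, 0.5]
finger_gap: 0.0435
finger_force: 21.1
```

```bash
python3 -m pendant '.8 0 0 0 0;.9 0 0 0 0;.9 0 0 0 0;1 0 0 -.03 0;1 0 0 -.04 0' 20
python3 -m pendant '1 -.05 0 -.01 0;1 -.05 0 0 0;1 -.02 0 0 0;1 0 0 0 0;1 0 0 0 0'
python3 - <<'E'
from h import *
to(.5882,.056,.0178,83.5)
for n in('top','side'):
    c=snap(n,n+'10.png');P=cloud(c);z=P[...,2];h=cv2.cvtColor(c["image"],cv2.COLOR_RGB2HSV)
    R=(P[...,0]>.5)&(P[...,0]<.68)&(P[...,1]>-.06)&(P[...,1]<.225)&(z<.036)
    b=R&(z>.012)&(h[...,0]>105)&(h[...,0]<125)&(h[...,1]>120)
    k,l,s,ce=cv2.connectedComponentsWithStats(b.astype(np.uint8),connectivity=4)
    for i in range(1,k):
        if s[i,4]>10: print(n,"blue",s[i],rect(P[l==i]))
    y=R&(z>.012)&(h[...,0]>20)&(h[...,0]<32)&(h[...,1]>150)&(h[...,2]>120)&(P[...,1]<.06); print("lever",y.sum(), rect(P[y]) if y.sum()>3 else "")
    m=R&(z>.012)&(P[...,1]<.17); print("pliers",rect(P[m]),m.sum())
    br=R&(z>.024)&(h[...,1]>=70)&(P[...,1]>.17)&(P[...,0]<.64)&(P[...,0]>.56)&(z<.034); print(n,"heel",rect(P[br]))
E
```

```text
clock: 18.7
tcp_pos: [0.5866, 0.0549, 0.0865]
eef_rot: [[0.114, 0.994, -0.005], [0.994, -0.114, -0.0], [-0.001, -0.005, -1.0]]
contact_force: [0.6, -0.2, -0.4]
finger_gap: 0.0852
finger_force: 0.0
clock: 19.2
tcp_pos: [0.5748, -0.0629, 0.0976]
eef_rot: [[0.115, 0.993, 0.0], [0.993, -0.115, 0.001], [0.001, 0.0, -1.0]]
contact_force: [0.5, 1.3, -0.6]
finger_gap: 0.0857
finger_force: 0.0
t 19.2 tcp [ 0.5748 -0.0629  0.0976] yaw 83.42 tool shift [ 0.1196 -0.0003  0.0799] turn -0.0015 F [ 0.5  1.3 -0.6] gap 0.08573820513389364 0.0
top blue [218 178  29   7 104] (array([599.5,  27.4]), [10.0, 76.3], [-6.5, 83.5])
top blue [208 187  21   8  97] (array([573.3,  64. ]), [13.4, 54.0], [-6.4, 83.6])
lever 0 
pliers (array([594.4,  77.5]), [53.6, 189.6], [-5.8, 84.2]) 840
top heel (array([607.6, 198. ]), [47.8, 51.7], [76.8, -13.2])
side blue [234 215   8  19  53] (array([600.6,  29.8]), [8.7, 70.8], [-5.2, 84.8])
side blue [243 228   7  14  59] (array([573.2,  65.1]), [11.8, 50.7], [-5.0, 85.0])
lever 0 
pliers (array([594.2,  76.7]), [53.5, 190.4], [-5.8, 84.2]) 705
side heel (array([602.3, 197.9]), [37.3, 39.0], [78.2, -11.8])
```

```bash
python3 -m pendant '.8 .02 .003 0 0;.75 .02 .003 0 0;.75 .0145 .0005 0 0;.75 0 0 .02 0;.75 0 0 .02 0' 20
python3 -m pendant '.75 0 0 0 0;.75 0 0 0 0;.75 0 0 0 0;.75 0 0 0 0;.75 0 0 0 0' 20
python3 -m pendant '.75 0 0 0 0;.75 0 0 0 0;.75 0 0 0 0;.75 0 0 0 0;.75 0 0 0 0' 20
python3 - <<'E'
from h import *
to(.5874,-.0095,.019,83.5); s=bot.read_state()
c=snap('side','side11.png');P=cloud(c);z=P[...,2]
y=np.radians(83.5);R=np.array([[np.cos(y),-np.sin(y)],[np.sin(y),np.cos(y)]])
q=(P[...,:2]-[.5935,.1458])@R*1000;print("tcp in pliers",(s["tcp_pos"][:2]-[.5935,.1458])@R*1000)
for a in range(-170,-90,5):
    t=q[(z>.009)&(z<.03)&(q[...,0]>a)&(q[...,0]<a+5)&(abs(q[...,1]+5)<60)][:,1]
    if len(t): print(a+2,np.sort(t).round(0))
E
```

```text
clock: 19.8
tcp_pos: [0.5881, -0.0073, 0.0577]
eef_rot: [[0.11, 0.994, 0.002], [0.994, -0.11, 0.0], [0.001, 0.002, -1.0]]
contact_force: [-0.1, -0.8, 0.1]
finger_gap: 0.0639
finger_force: 0.0
clock: 20.3
tcp_pos: [0.588, -0.0097, 0.0584]
eef_rot: [[0.114, 0.993, 0.001], [0.993, -0.114, -0.0], [0.0, 0.001, -1.0]]
contact_force: [-0.9, -0.4, -1.2]
finger_gap: 0.0639
finger_force: 0.0
clock: 20.8
tcp_pos: [0.5875, -0.0096, 0.0576]
eef_rot: [[0.114, 0.993, -0.0], [0.993, -0.114, 0.0], [0.0, -0.0, -1.0]]
contact_force: [-0.1, 0.3, -0.4]
finger_gap: 0.0644
finger_force: 0.0
t 20.8 tcp [ 0.5875 -0.0096  0.0576] yaw 83.46 tool shift [ 0.0001 -0.0001  0.0386] turn -0.0007 F [-0.1  0.3 -0.4] gap 0.0643564520936108 0.0
tcp in pliers [-155.11498433  -11.64195373]
-163 [-1.  2.]
-158 [-26. -24. -20. -17.  -3.  -0.   3.   3.   3.]
-153 [-25. -23. -20. -17.  -4.  -2.   1.   1.   1.   1.]
-148 [-22. -21. -18. -16. -15. -15. -15.  -1.  -1.  -1.  -1.  -0.]
-143 [-26. -23. -22. -20. -17. -17. -15.  -6.  -6.  -3.  -3.  -3.  -2.]
-138 [-25. -22. -19. -18. -16.  -8.  -5.  -5.  -4.  -4.]
-133 [-26. -24. -23. -21. -21. -17. -15. -15. -15. -14. -10.  -7.  -6.  -6.
  -6.   8.  11.  17.]
-128 [-22. -20. -17. -14. -11.  -8.  -8.  -6.   4.   6.   6.   9.  10.  12.
  12.  14.  15.  18.]
-123 [-24. -24. -21. -19. -16. -15. -10.  -7.  -7.  -7.   4.   5.   8.   8.
  10.  13.  16.  16.]
-118 [-26. -23. -20. -17. -17. -15. -15. -14. -14. -12. -11.  -9.  11.  14.
  17.  17.]
-113 [-27. -25. -22. -21. -19. -18. -16. -10.  -8.  -8.  -8.  -8.   4.  10.
  13.  15.]
-108 [-24. -23. -20. -18. -15. -15. -15. -15. -15. -12. -12.  -9.   5.   7.
   8.  11.  13.  16.]
-103 [-25. -22. -19. -17.  -9.  -8.  -8.   9.  11.  14.  17.  17.  17.  18.
  18.]
-98 [-27. -24. -22. -21. -19. -18. -16. -15. -15. -10.  -9.  -9.   1.   4.
   5.   7.   7.  10.  10.  13.  13.  15.  15.]
-93 [-25. -23. -20. -17. -11.  -9.  -8.   8.  11.  14.  16.  17.]
```

```bash
python3 -m pendant '.75 0 0 .015 0;.75 0 0 .012 0;.75 0 0 .0105 0;.75 0 0 0 0;.7 0 0 0 0' 20
python3 -m pendant '.6 0 0 0 0;.5 0 0 0 0;.44 0 0 0 0;.4 0 0 0 0;.37 0 0 0 0' 20
python3 -m pendant '.35 0 0 0 0;.33 0 0 0 0;.31 0 0 0 0;.29 0 0 0 0;.28 0 0 0 0' 20
```

```text
clock: 21.35
tcp_pos: [0.5872, -0.0094, 0.0194]
eef_rot: [[0.114, 0.994, -0.001], [0.994, -0.114, 0.0], [0.0, -0.001, -1.0]]
contact_force: [0.2, -0.1, -0.2]
finger_gap: 0.0598
finger_force: 0.0
clock: 21.85
tcp_pos: [0.5876, -0.0097, 0.0203]
eef_rot: [[0.114, 0.993, 0.0], [0.993, -0.114, -0.0], [-0.0, 0.0, -1.0]]
contact_force: [-0.6, 0.5, 0.3]
finger_gap: 0.0319
finger_force: 0.0
clock: 22.35
tcp_pos: [0.5887, -0.0099, 0.0207]
eef_rot: [[0.114, 0.993, 0.002], [0.993, -0.114, -0.0], [0.0, 0.002, -1.0]]
contact_force: [3.5, -0.9, 3.1]
finger_gap: 0.024
finger_force: 4.2
```

```bash
python3 -m pendant '.26 0 0 0 0;.25 0 0 0 0;.25 0 .004 0 0;.25 0 .005 0 0;.25 0 .005 0 0' 20
```

```text
clock: 22.85
tcp_pos: [0.5999, -0.0104, 0.0191]
eef_rot: [[0.113, 0.994, -0.004], [0.994, -0.113, 0.001], [0.0, -0.004, -1.0]]
contact_force: [-1.9, 1.2, 0.4]
finger_gap: 0.0212
finger_force: 0.7
```

```bash
python3 -m pendant '.3 0 .008 0 0;.35 0 .01 0 0;.5 0 .01 0 0;.6 0 .005 0 0;.75 0 .003 0 0' 20
python3 -m pendant '.8 0 0 0 0;.8 0 0 -.02 0;.8 0 0 -.04 0;.8 -.05 0 -.03 0;.8 -.05 0 -.03 0' 20
python3 - <<'E'
from h import *
to(.5,-.1,.2,83.5)
for n in('top','side'):
    c=snap(n,n+'12.png');P=cloud(c);z=P[...,2];h=cv2.cvtColor(c["image"],cv2.COLOR_RGB2HSV)
    R=(P[...,0]>.5)&(P[...,0]<.7)&(P[...,1]>-.08)&(P[...,1]<.225)&(z<.036)
    b=R&(z>.012)&(h[...,0]>105)&(h[...,0]<125)&(h[...,1]>120)
    k,l,s,ce=cv2.connectedComponentsWithStats(b.astype(np.uint8),connectivity=4)
    for i in range(1,k):
        if s[i,4]>10: print(n,"blue",s[i],rect(P[l==i]),np.percentile(P[l==i][:,2],90))
    br=R&(z>.024)&(h[...,1]>=70)&(P[...,1]>.17)&(P[...,0]<.64)&(P[...,0]>.56)&(z<.034); print(n,"heel",rect(P[br]))
E
```

```text
clock: 23.35
tcp_pos: [0.6381, -0.0155, 0.0201]
eef_rot: [[0.114, 0.993, 0.001], [0.993, -0.114, 0.0], [0.0, 0.001, -1.0]]
contact_force: [-0.3, 0.2, 1.0]
finger_gap: 0.0636
finger_force: 0.0
clock: 23.85
tcp_pos: [0.6275, -0.0995, 0.1333]
eef_rot: [[0.109, 0.994, 0.001], [0.994, -0.109, 0.0], [0.0, 0.001, -1.0]]
contact_force: [1.9, -0.3, -1.1]
finger_gap: 0.0683
finger_force: 0.0
t 23.85 tcp [ 0.6275 -0.0995  0.1333] yaw 83.71 tool shift [-0.0144 -0.1266 -0.0669] turn 0.0037 F [ 1.9 -0.3 -1.1] gap 0.06830598901578709 0.0
top blue [218 168  29  10  98] (array([621.7,  27.7]), [10.0, 78.7], [17.3, -72.7]) 0.02595010279572163
top blue [209 192  21   7  97] (array([562.1,  60.7]), [12.8, 54.0], [-6.8, 83.2]) 0.02591211758795393
top heel (array([606.3, 198.7]), [50.9, 52.5], [-18.7, 71.3])
side blue [227 215   6  19  54] (array([623.4,  29.6]), [7.5, 70.1], [15.6, -74.4]) 0.02753445169886959
side blue [247 227   8  14  62] (array([562.5,  60.1]), [12.3, 49.6], [-6.3, 83.7]) 0.027542752355170553
side heel (array([599.8, 198. ]), [40.0, 41.4], [-20.5, 69.5])
```

```bash
python3 -m pendant '.8 0 0 -.03 0;.8 0 0 -.03 0;.8 0 0 0 0;.8 0 0 0 0;.8 0 0 0 0'; python3 -c "
from cell import bot
print(bot.close_job())"
```

```text
clock: 24.45
tcp_pos: [0.6266, -0.1006, 0.1905]
eef_rot: [[0.114, 0.993, -0.002], [0.993, -0.114, -0.0], [-0.0, -0.002, -1.0]]
contact_force: [0.3, 0.2, 0.1]
finger_gap: 0.0684
finger_force: 0.0
the job is handed in; nothing more can be done
None
```

I handed the job in at 24 s, after one failed squeeze (the fingers rode over the handles and shifted the pliers slightly): the heel was pushed home, the pliers locked and left untouched over 2 s, then released and left lying open; how far the top piece went in was not measured, no verdict came back, and I viewed 11 pictures against the limit of 10.

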